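# Load the beakers onto the self-levelling cup lift

### The arm

A 6-joint arm with a two-finger parallel gripper is mounted at the origin on the work surface. World frame = base frame: x ahead of the robot, y to its left, z up, the work surface at z = 0. Lengths are in m, angles in rad, forces in N, time in s.
With the tool pointing down it reaches from about 0.4 to 0.825 m from the base axis. Payload 7 kg.
Tool frame: the origin (TCP) lies at the very end of the fingers, on their centre line; the grasp point (between the pads) lies robot.grip_depth behind it (robot.grip_depth is the distance from the TCP to the grasp point, in m); z points along the fingers, y is the direction in which the jaws open and shut (so a half turn about z gives the same grasp; the last joint's range is limited). The gripper opens to 88 mm and grips with 3 to 60 N. Pads are 19 mm wide; open, the fingers measure 130 mm over their backs; the gripper's body (78 mm by 193 mm) begins 47 mm behind the grasp point.
Start: joints at [-0.813, 0.359, 0.012, 0, -1.224, -0.288], TCP at [0.306, -0.602, 0.227] pointing down, gripper open.
Joint ranges: [-3.07, 3.07], [-1.43, 2.12], [-1.02, 1.25], [-3.03, 1.67], [-3.05, -0], [-3.03, 3.03]. Speed limits (rad/s): [2.39, 2.39, 3.01, 3.14, 3.14, 3.14].

### API

Orientations are given as a unit quaternion [x, y, z, w].
In Python, from station import robot, optics, workorder gives the robot as it stands. The module is installed in compiled form; this text tells all that it offers.
- The arm moves only by the tool move_arm, never from a script. Its argument "increments" is text: rows parted by semicolons, each of 5 numbers parted by spaces: the shift along the tool's x, y, z in mm, then the turn about the tool's z in rad, then the opening, from 0 (shut) to 1 (fully open). A call has 1 to 20 rows; each row is the pose to reach, as a shift and turn from the pose measured when the call began, along the tool's axes at that moment; what a row does not reach only later rows make up. A row lasts 1/12 s, in which the tool goes at most 41.7 mm and 7.16 degrees, less where a joint would pass 70% of its speed; a pose out of reach is approached as far as the arm can. A call with a gripper value outside its range is refused whole. The fingers move at their own pace and stop on an object; the grip force is fixed at half the most. Time passes only in rows, so rows that repeat a pose let the fingers close. It gives the time, the measured TCP pose, the force and the opening at its end, in the units of the state.
- robot.read_state(): the state, without advancing time (a new reading comes with each control period).
- optics.snapshot(name): name is "scene" or "side" or "wrist"; returns a dict with "frame" (400x640x3 uint8, red, green, blue), "depth" (400x640 float32, m along the optical axis (not along the pixel's ray), 0 where there is no reading), "fx", "fy", "cx", "cy" (pixels), "R" (3x3) and "t" (3): a world point X has camera coordinates R X + t. Camera axes: x right, y down, z forward; pixel columns grow to the right and rows downward; lengths in m; the calibration is good to about 2 mm. A picture is of the moment at which its call begins.
- workorder.job_done(): hands the job in, once; it reports no verdict.
The state is a dict: "time_s": time; "joint_pos": joint angles; "dq": joint speeds; "tau": joint torques, N m; "tool_pos": TCP position; "ee_rot": TCP orientation; "ft_force": force on the tool from outside, world axes, zero at the start; "ft_torque": the same for the moment, N m; "grip_width": opening from 0.0 (shut) to 1.0 (fully open).
Only numpy, scipy, OpenCV 4.12 (cv2) and the standard library are available. Lean on these libraries where they do the work, as an engineer would, in place of code of your own. Each camera call takes 0.05 s, during which the arm holds its last target.

### The job

On this sale table, put the two tall straight-sided beakers without handles onto the sprung platform of the steel cup lift, one after the other. Stand them upright and side by side, wholly on the platform, setting each down gently rather than dropping it, and let go so that the lift carries both. Leave the short cup, the mug with the handle and the stemmed glass where they stand.

Things in the scene. Friction and masses are not known exactly. Their poses are not given: they have to be found in the camera images.
- beaker_a: One of two alike stoneware beakers: a plain off-white, nearly cylindrical open cup without a handle, 95 mm tall, 60 mm across at the foot and 62 mm at the rim, wall 4 mm, about 0.24 to 0.36 kg. Origin at the centre of its underside, z up along its axis. It starts standing on the table (work surface z = 0) among the other crockery.
- beaker_b: The other beaker, same as beaker_a. Which beaker goes first does not matter.
- deck_top (a point): Centre of the platform's top face, moving with it: a level plate 242 (x) by 142 mm (y), z up, in an open-topped steel housing 270 x 170 mm, fixed, walls 10 mm thick and 95 mm high. Empty, its face is 100 mm above the table; loaded, it sinks straight down below the housing's rim. The beakers fit side by side along x, about 55 mm either side of this point.
- deck (a joint): How far the sprung platform has sunk, in m: 0 empty, at most 0.05 at the bottom stop. The spring gives about 1 mm per 0.25 N (250 N/m), so each beaker sinks it by about 9 to 14 mm; it is damped and settles within about a second.
- short_cup: Bystander: an off-white stoneware cup without handle, only 55 mm tall, 62 mm across the foot, 72 mm across the rim. Origin at the centre of its underside. Starts on the table.
- mug: Bystander: a wider off-white stoneware mug, 90 mm tall, 80 mm across, with a handle that stands out along its own +y to 65 mm from its axis. Origin at the centre of its underside. Starts on the table.
- goblet: Bystander: a clear stemmed glass 135 mm tall, at most 68 mm across. Origin at the centre of its underside. Starts on the table.
Things that resemble listed ones, but are neither listed nor needed, are in the scene too. What is shaped like the beaker_a but orange or purple is not meant.

How it is judged:
On the way:
1. one beaker stands released on the platform, which has sunk under it (((x of beaker_a in the frame of deck_top between -0.092 and 0.092 m and y of beaker_a in the frame of deck_top between -0.042 and 0.042 m and z of beaker_a in the frame of deck_top between -0.005 and 0.006 m and angle between beaker_a's own z axis and vertical below 0.1 rad and contact force between the fingers and beaker_a below 0.1 N and linear speed of beaker_a below 0.02 m/s) or (x of beaker_b in the frame of deck_top between -0.092 and 0.092 m and y of beaker_b in the frame of deck_top between -0.042 and 0.042 m and z of beaker_b in the frame of deck_top between -0.005 and 0.006 m and angle between beaker_b's own z axis and vertical below 0.1 rad and contact force between the fingers and beaker_b below 0.1 N and linear speed of beaker_b below 0.02 m/s)) and value of joint deck above 0.006 m), for 0.2 s.
At the end, for the whole second after the job is handed in: Both beakers stand released, at rest and upright (0.1 rad) on the platform's face, centres within 92 mm along x and 42 mm along y of its centre; it has sunk 15 to 32 mm; short cup, mug and stemmed glass are within 30 mm of their starts (x of beaker_a in the frame of deck_top between -0.092 and 0.092 m and y of beaker_a in the frame of deck_top between -0.042 and 0.042 m and z of beaker_a in the frame of deck_top between -0.005 and 0.006 m and angle between each of beaker_a, beaker_b's own z axis and vertical below 0.1 rad and contact force between the fingers and beaker_a below 0.1 N and linear speed of each of beaker_a, beaker_b below 0.02 m/s and x of beaker_b in the frame of deck_top between -0.092 and 0.092 m and y of beaker_b in the frame of deck_top between -0.042 and 0.042 m and z of beaker_b in the frame of deck_top between -0.005 and 0.006 m and contact force between the fingers and beaker_b below 0.1 N and value of joint deck between 0.015 and 0.032 m and distance of each of short_cup, mug, goblet from where it was at the start of the episode below 0.03 m); the robot touches nothing.
It fails at once if a beaker is dropped or slammed onto the platform (platform driven down faster than 0.4 m/s) (velocity of joint deck above 0.4 m/s).
It fails at once if the short cup is shoved more than 30 mm or tipped over (distance of short_cup from where it was at the start of the episode above 0.03 m or angle between short_cup's own z axis and vertical above 0.5 rad).
It fails at once if the mug is shoved more than 30 mm or tipped over (distance of mug from where it was at the start of the episode above 0.03 m or angle between mug's own z axis and vertical above 0.5 rad).
It fails at once if the stemmed glass is shoved more than 30 mm or tipped over (distance of goblet from where it was at the start of the episode above 0.03 m or angle between goblet's own z axis and vertical above 0.5 rad).
It also fails if it takes over 61 s, if anything falls off the work surface, if the arm or the gripper's body presses on something with over 40 N, if the wrist force passes 120 N, or if a joint passes its speed limit or range.

## Working session

There is one attempt and no reset: what is moved stays moved. The work goes in short steps, Python scripts to look and compute and a tool call to move; the robot and the scene stay as the last step left them, time stands still between calls to the robot, and variables do not carry over. Pictures are saved under pics/ and viewed, and the job is handed in when it is done.

Besides the shell and the picture viewer there is one more tool, called after "Emit:" by a JSON object that holds its "api" and its "payload", one argument or row to a line. move_arm: Moves the arm, as the interface text tells. Its arguments: {"type":"object","properties":{"increments":{"type":"string"}},"required":["increments"]}

```bash
mkdir -p pics
python3 - <<'E'
from station import robot, optics
import cv2,numpy as np,pickle
s=robot.read_state(); print(s['time_s'],s['tool_pos'],s['ee_rot'],s['grip_width'],robot.grip_depth)
d={}
for n in ['scene','side','wrist']:
    p=optics.snapshot(n); d[n]=p; cv2.imwrite(f'pics/{n}0.png',p['frame'][:,:,::-1]); print(n,p['fx'],p['cx'],p['cy'],(-p['R'].T@p['t']).round(3),p['R'][2].round(2))
pickle.dump(d,open('d0.pkl','wb'))
E
```

```text
0.0 [ 0.30536368 -0.60145914  0.22563888] [-2.32698467e-01  9.72548594e-01  7.64305003e-04 -2.67276244e-04] 0.9975848373337305 0.0188
scene 490.0796149640406 316.58673688953394 189.12191682157697 [ 1.085 -0.355  0.933] [-0.45  0.37 -0.81]
side 416.7269066409927 321.1634465543817 201.8989618246277 [ 0.116 -0.517  0.637] [ 0.55  0.59 -0.59]
wrist 292.6854044878833 320.5239194063759 199.11483359308508 [ 0.238 -0.635  0.384] [ 0.25  0.13 -0.96]
```

View pics/scene0.png

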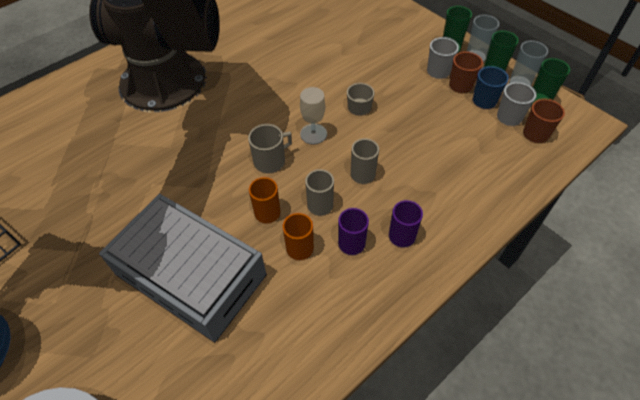

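View pics/side0.png

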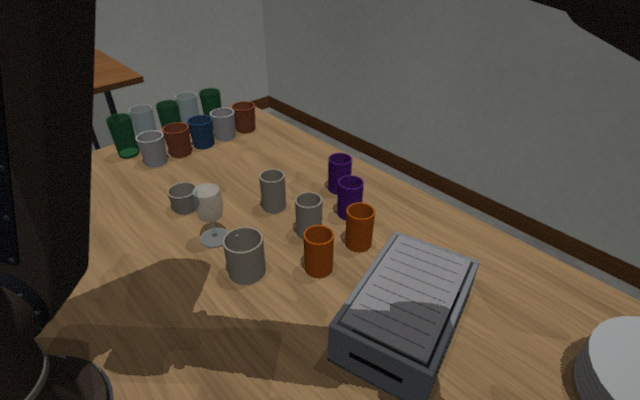

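View pics/wrist0.png

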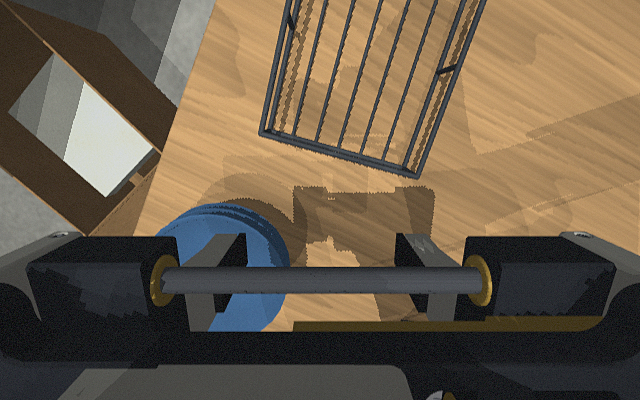

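Candidates in the scene view:
- Off-white, tall, no handle: (320,192) and (364,161). These fit the description.
- Mug with handle (267,148), short cup (360,99).
- Orange (265,200) and (299,236); purple (353,231) and (405,223).
- Pale cups in the back stack: (443,57) and (516,103).

I'll measure all of them and look at a close crop of my choice.

```bash
cat > h.py <<'E'
import numpy as np,cv2
def cloud(p):
    d=p['depth'];v,u=np.mgrid[:d.shape[0],:d.shape[1]]
    c=np.stack([(u-p['cx'])/p['fx']*d,(v-p['cy'])/p['fy']*d,d],-1)
    X=(c-p['t'])@p['R']; X[d<=0]=np.nan
    return X
def circ(P):
    for _ in range(4):
        A=np.c_[2*P[:,:2],np.ones(len(P))]; s=np.linalg.lstsq(A,(P[:,:2]**2).sum(1),rcond=None)[0]
        r=np.sqrt(s[2]+s[0]**2+s[1]**2); e=abs(np.hypot(*(P[:,:2]-s[:2]).T)-r)
        P=P[e<max(.004,2*np.median(e))]
    return s[0],s[1],r,len(P)
E
python3 - <<'E'
import pickle,cv2,numpy as np
from h import *
d=pickle.load(open('d0.pkl','rb'))
W={'scene':dict(A=(320,192),B=(364,161),mug=(267,148),short=(360,99),gob=(313,115),or1=(265,200),or2=(299,236),pu1=(353,231),pu2=(405,223)),
'side':dict(A=(309,215),B=(272,191),mug=(244,255),short=(183,197),gob=(210,210),or1=(318,250),or2=(360,227),pu1=(350,197),pu2=(340,173))}
for n in W:
    X=cloud(d[n])
    for k,(u,v) in W[n].items():
        P=X[v-34:v+34,u-28:u+28].reshape(-1,3);P=P[~np.isnan(P[:,0])]
        c=X[v+5,u];P=P[(np.hypot(*(P[:,:2]-c[:2]).T)<.085)&(P[:,2]>.02)]
        zt=np.percentile(P[:,2],98); Q=P[(P[:,2]>zt-.012)]
        print(n,k,'top',zt.round(3),np.round(circ(Q),4))
X=cloud(d['scene']);m=(X[...,2]>.085)&(X[...,2]<.115);m[:, :100]=0;m[:190]=0;m[:,270:]=0;m[345:]=0
m2=m.astype(np.uint8);n_,l,st,ce=cv2.connectedComponentsWithStats(m2);i=1+st[1:,4].argmax()
P=X[l==i];r=cv2.minAreaRect((P[:,:2]*1000).astype(np.float32));print(r,P.mean(0),np.percentile(P[:,2],[5,25,50,75,95]).round(4))
f=d['scene']['frame'][70:280,230:450,::-1];cv2.imwrite('pics/crop0.png',cv2.resize(f,None,fx=2.8,fy=2.8,interpolation=2))
E
```

```text
scene A top 0.098 [6.394e-01 2.570e-02 6.350e-02 2.030e+02]
scene B top 0.097 [6.103e-01 1.828e-01 2.890e-02 2.510e+02]
scene mug top 0.093 [4.614e-01 1.200e-02 7.620e-02 1.590e+02]
scene short top 0.058 [4.441e-01 3.316e-01 3.350e-02 2.140e+02]
scene gob top 0.138 [4.359e-01 1.781e-01 2.410e-02 2.330e+02]
scene or1 top 0.097 [ 5.788e-01 -5.660e-02  5.810e-02  1.460e+02]
scene or2 top 0.097 [ 6.64e-01 -5.81e-02  2.87e-02  2.82e+02]
scene pu1 top 0.097 [7.291e-01 3.340e-02 2.880e-02 2.970e+02]
scene pu2 top 0.097 [7.885e-01 1.281e-01 2.870e-02 3.000e+02]
side A top 0.097 [5.914e-01 1.800e-02 6.140e-02 2.130e+02]
side B top 0.098 [6.106e-01 1.841e-01 2.880e-02 1.950e+02]
side mug top 0.092 [4.289e-01 4.220e-02 3.770e-02 4.700e+02]
side short top 0.057 [4.448e-01 3.334e-01 3.350e-02 2.440e+02]
side gob top 0.138 [4.343e-01 1.778e-01 2.420e-02 2.330e+02]
side or1 top 0.097 [ 5.449e-01 -5.320e-02  2.870e-02  3.500e+02]
side or2 top 0.097 [ 6.64e-01 -5.73e-02  2.87e-02  2.44e+02]
side pu1 top 0.098 [7.14e-01 6.00e-03 5.73e-02 1.94e+02]
side pu2 top 0.097 [7.056e-01 8.060e-02 7.220e-02 1.690e+02]
((559.5782470703125, -267.7081298828125), (272.62701416015625, 170.86134338378906), 16.391828536987305) [ 0.56912385 -0.26916904  0.09956438] [0.0936 0.0984 0.1004 0.1017 0.1032]
```

View pics/crop0.png

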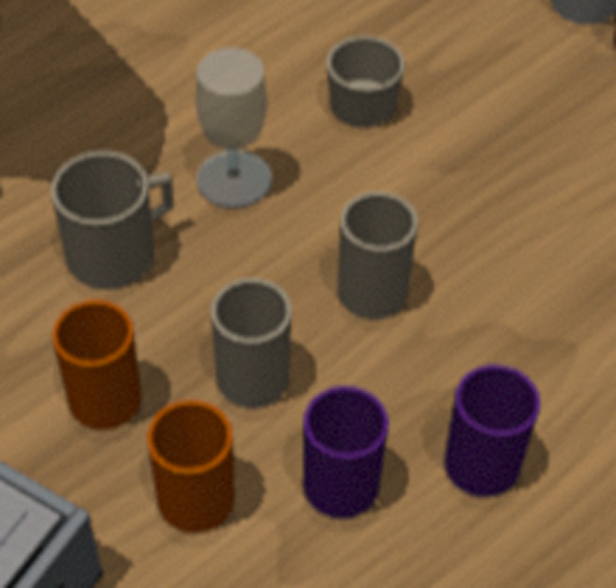

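The crop confirms the choice: A at (320,192) and B at (364,161) are plain, tall, straight cups without handles. I'll refine A, the mug and the deck.

Run:
```python
import pickle,cv2,numpy as np
from h import *
d=pickle.load(open('d0.pkl','rb'))
G=dict(A=(.59,.06,.04),B=(.61,.184,.04),mug=(.429,.042,.048),or1=(.545,-.053,.04),pu1=(.729,.033,.04),gob=(.435,.178,.04))
for n in ['scene','side']:
    X=cloud(d[n]).reshape(-1,3);X=X[~np.isnan(X[:,0])]
    for k,(x,y,r) in G.items():
        for _ in range(3):
            P=X[(np.hypot(X[:,0]-x,X[:,1]-y)<r)&(X[:,2]>.083)&(X[:,2]<.15)]
            if len(P)<10: print('few');break
            o=circ(P);x,y=o[:2]
        print(n,k,np.round(o,4),P[:,2].max().round(3))
    P=X[(abs(X[:,0]-.43)<.1)&(abs(X[:,1]-.042)<.1)&(X[:,2]>.03)&(X[:,2]<.085)]
    q=np.hypot(P[:,0]-.429,P[:,1]-.042); Q=P[(q>.045)&(q<.072)];print('handle',Q.mean(0).round(3),len(Q))
    # housing/deck
    P=X[(abs(X[:,0]-.56)<.2)&(abs(X[:,1]+.268)<.13)&(X[:,2]>.09)&(X[:,2]<.11)]
    r=cv2.minAreaRect((P[:,:2]*1000).astype(np.float32));print('housing',r,cv2.boxPoints(r).round())
    P=P[P[:,2]>.0985] if 1 else P
    r=cv2.minAreaRect((P[:,:2]*1000).astype(np.float32));print('top',r)
```

```text
scene A [6.09e-01 4.83e-02 2.87e-02 2.95e+02] 0.1
scene B [6.103e-01 1.828e-01 2.890e-02 2.790e+02] 0.1
scene mug [4.286e-01 4.150e-02 3.780e-02 2.690e+02] 0.094
scene or1 [ 5.452e-01 -5.420e-02  2.870e-02  3.120e+02] 0.099
scene pu1 [7.292e-01 3.330e-02 2.880e-02 3.300e+02] 0.1
scene gob [4.378e-01 1.769e-01 2.500e-02 4.780e+02] 0.141
handle [0.441 0.096 0.055] 80
housing ((559.43994140625, -267.777587890625), (272.3033447265625, 170.87017822265625), 16.40990447998047) [[ 405. -224.]
 [ 453. -388.]
 [ 714. -311.]
 [ 666. -147.]]
top ((561.308837890625, -268.3720703125), (265.2682800292969, 166.55267333984375), 16.161144256591797)
side A [6.091e-01 4.940e-02 2.870e-02 3.310e+02] 0.099
side B [6.107e-01 1.840e-01 2.880e-02 2.790e+02] 0.099
side mug [4.29e-01 4.23e-02 3.77e-02 3.90e+02] 0.094
side or1 [ 5.449e-01 -5.330e-02  2.870e-02  3.910e+02] 0.098
side pu1 [7.293e-01 3.460e-02 2.870e-02 2.950e+02] 0.099
side gob [4.339e-01 1.768e-01 2.480e-02 6.310e+02] 0.139
handle [nan nan nan] 0
housing ((560.9298095703125, -266.3504638671875), (272.7978210449219, 170.50827026367188), 16.270572662353516) [[ 406. -223.]
 [ 454. -386.]
 [ 716. -310.]
 [ 668. -146.]]
top ((560.2776489257812, -265.902587890625), (261.23797607421875, 164.0066375732422), 17.34054946899414)<stdin>:14: RuntimeWarning: Mean of empty slice.
  ret = um.true_divide(
```

```bash
cat > go.py <<'E'
import sys
from station import robot
from scipy.spatial.transform import Rotation as R
import numpy as np
s=robot.read_state();M=R.from_quat(s['ee_rot']).as_matrix()
t=np.array([float(a) for a in sys.argv[1:4]])
print('t',s['time_s'],'pos',np.round(s['tool_pos'],4),'jaw deg',np.degrees(np.arctan2(M[1,1],M[0,1])).round(1),'grip',round(s['grip_width'],3),'F',np.round(s['ft_force'],1),'q',np.round(s['joint_pos'],2))
print('shift mm',((t-s['tool_pos'])@M*1000).round(1))
E
python3 go.py .609 .049 .2256
```

```text
t 0.15 pos [ 0.3054 -0.6016  0.2258] jaw deg 116.9 grip 0.997 F [-0.2 -0.   0.2] q [-0.81  0.36  0.01 -0.   -1.22 -0.29]
shift mm [-565.2  442.7    0.7]
```

Emit:
{"api": "move_arm", "payload": {
  "increments": "-28 22 0 0 1;-56 44 0 0 1;-85 66 0 0 1;-113 89 0 0 1;-141 111 0 0 1;-170 133 0 0 1;-198 155 0 0 1;-226 177 0 0 1;-254 199 0 0 1;-283 221 0 0 1;-311 243 0 0 1;-339 266 0 0 1;-367 288 0 0 1;-396 310 0 0 1;-424 332 0 0 1;-452 354 0 0 1;-480 376 0 0 1;-509 398 0 0 1;-537 421 0 0 1;-565 443 0 0 1"
}}

```text
time_s: 1.82
tool_pos: [0.6089, 0.0511, 0.2262]
ee_rot: [-0.233, 0.973, 0.001, -0.0]
ft_force: [1.4, 0.4, 0.0]
grip_width: 1.002
```

```bash
python3 go.py .609 .049 .056
python3 - <<'E'
from station import optics
import cv2
from h import *
p=optics.snapshot('wrist');cv2.imwrite('pics/w1.png',p['frame'][:,:,::-1])
X=cloud(p).reshape(-1,3);X=X[~np.isnan(X[:,0])]
x,y=.609,.049
for _ in range(3):
    P=X[(np.hypot(X[:,0]-x,X[:,1]-y)<.04)&(X[:,2]>.083)&(X[:,2]<.11)];o=circ(P);x,y=o[:2];print(np.round(o,4))
E
```

```text
t 1.8167 pos [0.6089 0.0511 0.2262] jaw deg 116.9 grip 1.002 F [1.4 0.4 0. ] q [ 0.4   0.26 -0.14 -0.   -1.18 -1.5 ]
shift mm [  0.8  -2.1 170.2]
[6.104e-01 5.150e-02 2.850e-02 9.520e+02]
[6.104e-01 5.150e-02 2.850e-02 9.520e+02]
[6.104e-01 5.150e-02 2.850e-02 9.520e+02]
```

View pics/w1.png

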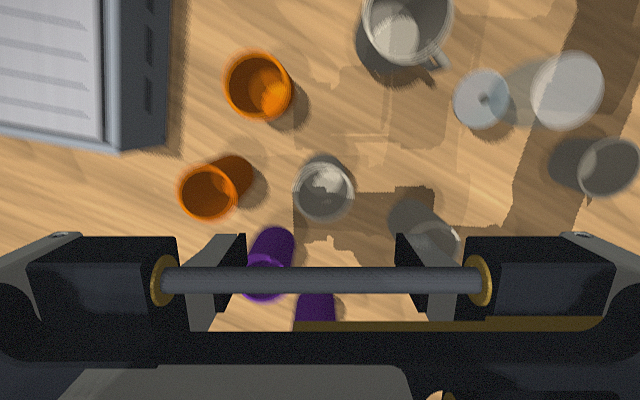

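Wrist view shows beaker A at about (323,185), centred between the fingers at about 320. Descending straight and gripping.

Emit:
{"api": "move_arm", "payload": {
  "increments": "0 -1 15 0 1;0 -1 30 0 1;0 -1 45 0 1;0 -1 60 0 1;0 -1 75 0 1;0 -1 90 0 1;0 -1 105 0 1;0 -1 120 0 1;0 -1 135 0 1;0 -1 150 0 1;0 -1 160 0 1;0 -1 168 0 1;0 -1 168 0 1;0 -1 168 0 1"
}}

```text
time_s: 3.03
tool_pos: [0.6122, 0.0548, 0.0575]
ee_rot: [-0.234, 0.972, 0.001, 0.0]
ft_force: [-0.0, -0.1, 0.3]
grip_width: 0.997
```

Emit:
{"api": "move_arm", "payload": {
  "increments": "0 0 0 0 0.8;0 0 0 0 0.76;0 0 0 0 0.7;0 0 0 0 0.6;0 0 0 0 0.5;0 0 0 0 0.5;0 0 0 0 0.5;0 0 0 0 0.5"
}}

```text
time_s: 3.7
tool_pos: [0.6127, 0.0549, 0.0581]
ee_rot: [-0.234, 0.972, 0.001, 0.001]
ft_force: [0.3, -0.9, 4.3]
grip_width: 0.707
```

```bash
python3 go.py .507 -.282 .056
python3 - <<'E'
from station import optics
import cv2
p=optics.snapshot('scene');cv2.imwrite('pics/s2.png',cv2.resize(p['frame'][60:300,200:480,::-1],None,fx=2,fy=2))
E
```

```text
t 3.7 pos [0.6127 0.0549 0.0581] jaw deg 117.1 grip 0.707 F [ 0.3 -0.9  4.3] q [ 0.41  0.41 -0.33 -0.   -0.83 -1.5 ]
shift mm [ 247.4 -251.9    1.6]
```

View pics/s2.png

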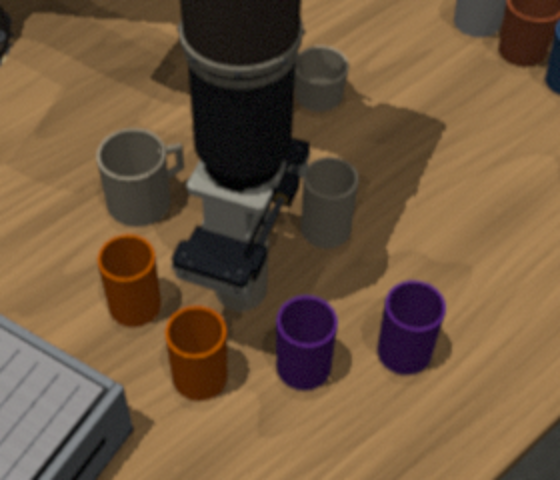

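Gripped: the opening of 0.707 gives 62 mm, which matches the beaker. Lifting.

Emit:
{"api": "move_arm", "payload": {
  "increments": "0 0 -5 0 0.5;0 0 -12 0 0.5;0 0 -24 0 0.5;0 0 -36 0 0.5;0 0 -50 0 0.5;0 0 -65 0 0.5;0 0 -80 0 0.5;0 0 -95 0 0.5;0 0 -110 0 0.5;0 0 -125 0 0.5;0 0 -140 0 0.5;0 0 -150 0 0.5;0 0 -155 0 0.5;0 0 -155 0 0.5;0 0 -155 0 0.5"
}}

```text
time_s: 5.0
tool_pos: [0.6121, 0.0547, 0.2125]
ee_rot: [-0.234, 0.972, 0.001, 0.0]
ft_force: [-0.7, 0.1, -2.8]
grip_width: 0.708
```

```bash
python3 go.py .507 -.282 .213
python3 - <<'E'
from station import optics
import cv2
from h import *
p=optics.snapshot('side');cv2.imwrite('pics/side3.png',p['frame'][:,:,::-1])
E
```

```text
t 5.0 pos [0.6121 0.0547 0.2125] jaw deg 117.1 grip 0.708 F [-0.7  0.1 -2.8] q [ 0.41  0.27 -0.15 -0.   -1.15 -1.5 ]
shift mm [ 246.8 -252.    -1. ]
```

View pics/side3.png

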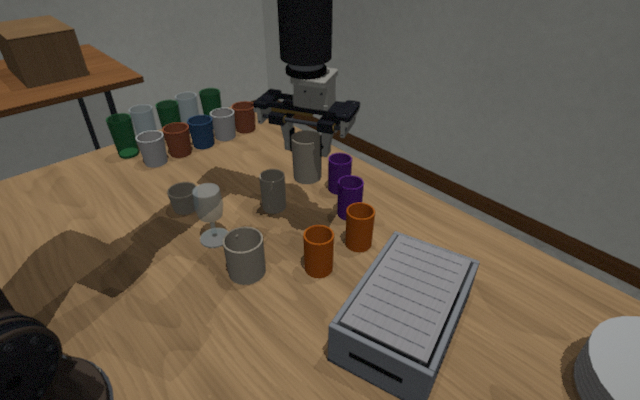

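The side view shows beaker A held upright at about (306,160). I'll carry it to the near slot, allowing about 4 mm for the offset along tool x.

Emit:
{"api": "move_arm", "payload": {
  "increments": "7 -7 0 0 0.5;20 -21 0 0 0.5;36 -38 0 0 0.5;53 -55 0 0 0.5;70 -73 0 0 0.5;87 -91 0 0 0.5;104 -108 0 0 0.5;121 -126 0 0 0.5;138 -143 0 0 0.5;155 -161 0 0 0.5;172 -179 0 0 0.5;189 -196 0 0 0.5;206 -214 0 0 0.5;221 -230 0 0 0.5;233 -242 0 0 0.5;240 -249 0 0 0.5;243 -252 0 0 0.5;243 -252 0 0 0.5;243 -252 0 0 0.5;243 -252 0 0 0.5"
}}

```text
time_s: 6.72
tool_pos: [0.5104, -0.2796, 0.2116]
ee_rot: [-0.234, 0.972, 0.001, -0.0]
ft_force: [-0.6, -0.3, -2.9]
grip_width: 0.711
```

```bash
python3 go.py .507 -.282 .160
cat > look.py <<'E'
import sys
from station import optics
import cv2
from h import *
tag=sys.argv[1]; zl=float(sys.argv[2]);zh=float(sys.argv[3])
x0,y0=float(sys.argv[4]),float(sys.argv[5])
c=np.array([.560,-.267]);a=np.radians(16.3);U=np.array([np.cos(a),np.sin(a)]);V=np.array([-U[1],U[0]])
for n in ['scene','side']:
    p=optics.snapshot(n);cv2.imwrite(f'pics/{n}{tag}.png',p['frame'][:,:,::-1])
    X=cloud(p).reshape(-1,3);X=X[~np.isnan(X[:,0])];x,y=x0,y0
    for _ in range(3):
        P=X[(np.hypot(X[:,0]-x,X[:,1]-y)<.042)&(X[:,2]>zl)&(X[:,2]<zh)]
        if len(P)<12: break
        o=circ(P);x,y=o[:2]
    if len(P)<12: print(n,'few');continue
    w=np.array([x,y])-c;print(n,'circle',np.round(o,4),'deck frame',(w@U).round(4),(w@V).round(4),'z',np.percentile(P[:,2],[2,98]).round(3))
E
python3 look.py 4 .165 .205 .507 -.282
```

```text
t 6.7167 pos [ 0.5104 -0.2796  0.2116] jaw deg 117.1 grip 0.711 F [-0.6 -0.3 -2.9] q [-0.17  0.22 -0.22 -0.   -1.13 -0.93]
shift mm [ 4.1 -0.7 51.6]
scene circle [ 5.074e-01 -2.838e-01  2.830e-02  4.960e+02] deck frame -0.0552 -0.0013 z [0.166 0.204]
side circle [ 5.063e-01 -2.829e-01  2.900e-02  7.800e+02] deck frame -0.056 -0.0002 z [0.166 0.205]
```

View pics/scene4.png

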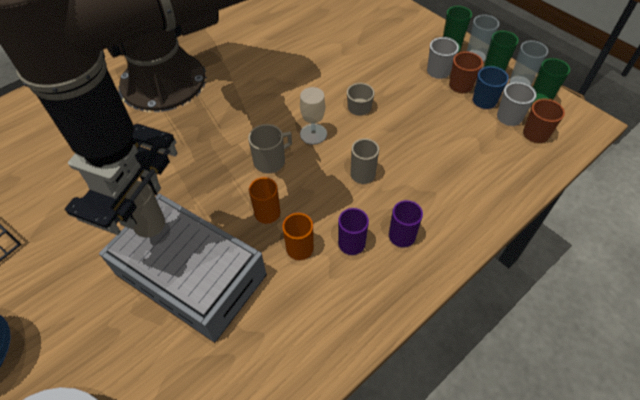

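View pics/side4.png

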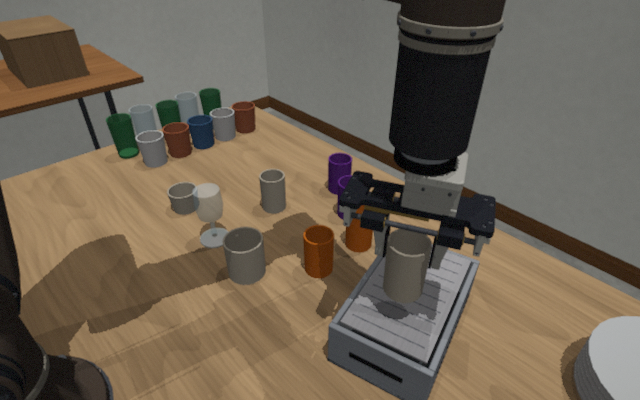

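Both views put beaker A at about (-55, -1) mm in the deck frame. Its weight is about 2.9 N, so it should sink the deck about 12 mm. I'll lower about 54 mm to contact, then 11 mm more slowly.

Emit:
{"api": "move_arm", "payload": {
  "increments": "0 0 8 0 0.5;0 0 16 0 0.5;0 0 24 0 0.5;0 0 32 0 0.5;0 0 40 0 0.5;0 0 45 0 0.5;0 0 48 0 0.5;0 0 51 0 0.5;0 0 53 0 0.5;0 0 55 0 0.5;0 0 57 0 0.5;0 0 59 0 0.5;0 0 61 0 0.5;0 0 63 0 0.5;0 0 65 0 0.5;0 0 65 0 0.5;0 0 65 0 0.5;0 0 65 0 0.5"
}}

```text
time_s: 8.32
tool_pos: [0.5106, -0.2796, 0.1469]
ee_rot: [-0.235, 0.972, 0.001, -0.0]
ft_force: [-0.3, 0.2, -0.0]
grip_width: 0.707
```

```bash
python3 go.py .507 -.282 .146;python3 look.py 5 .155 .195 .507 -.282
```

```text
t 8.3167 pos [ 0.5106 -0.2796  0.1469] jaw deg 117.1 grip 0.707 F [-0.3  0.2 -0. ] q [-0.17  0.27 -0.31 -0.   -0.99 -0.93]
shift mm [ 4.3 -0.5  0.9]
scene circle [ 5.074e-01 -2.819e-01  2.860e-02  3.800e+02] deck frame -0.0547 0.0005 z [0.156 0.192]
side circle [ 5.055e-01 -2.828e-01  2.880e-02  1.164e+03] deck frame -0.0568 0.0001 z [0.156 0.193]
```

View pics/side5.png

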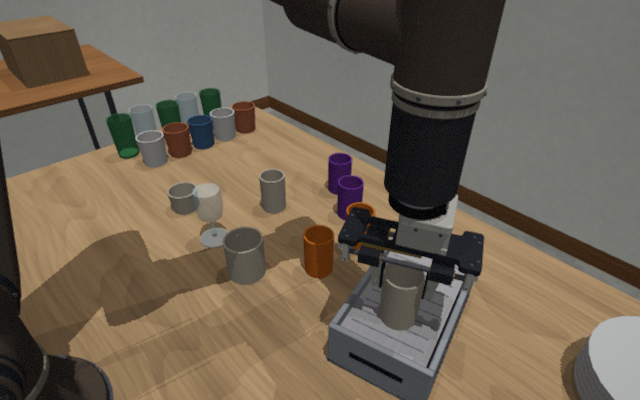

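The wrist force is zero, so the lift carries beaker A. Releasing and rising.

Emit:
{"api": "move_arm", "payload": {
  "increments": "0 0 0 0 0.74;0 0 0 0 0.8;0 0 0 0 0.9;0 0 0 0 1;0 0 0 0 1;0 0 0 0 1;0 0 0 0 1;0 0 0 0 1;0 0 -6 0 1;0 0 -15 0 1;0 0 -28 0 1;0 0 -44 0 1;0 0 -60 0 1;0 0 -76 0 1;0 0 -90 0 1;0 0 -90 0 1;0 0 -90 0 1"
}}

```text
time_s: 9.83
tool_pos: [0.5112, -0.2798, 0.2386]
ee_rot: [-0.235, 0.972, -0.0, 0.001]
ft_force: [-0.5, 0.2, 0.1]
grip_width: 1.001
```

```bash
python3 look.py 6 .16 .195 .507 -.282; python3 go.py .6105 .1835 .236
```

```text
scene circle [ 5.075e-01 -2.841e-01  2.870e-02  6.920e+02] deck frame -0.0552 -0.0017 z [0.161 0.187]
side circle [ 5.059e-01 -2.836e-01  2.870e-02  1.124e+03] deck frame -0.0565 -0.0007 z [0.16  0.186]
t 9.9333 pos [ 0.5104 -0.2795  0.2369] jaw deg 117.1 grip 1.001 F [-0.1  0.5 -0.1] q [-0.17  0.2  -0.18 -0.   -1.19 -0.93]
shift mm [-300.2  366.4    1.5]
```

View pics/side6.png

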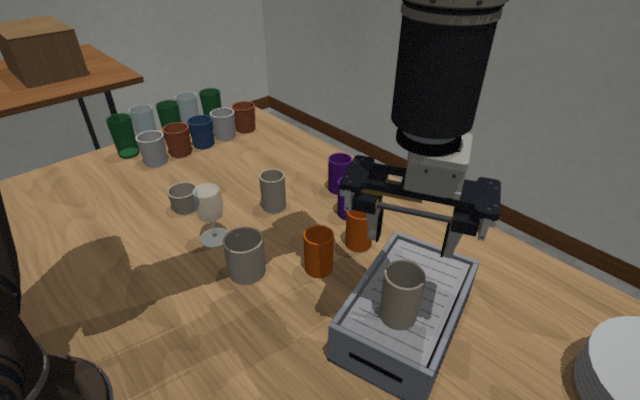

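Beaker A stands at about (402,295), its top at about 0.186 m, so the deck has sunk about 11 mm. On to B.

Emit:
{"api": "move_arm", "payload": {
  "increments": "-8 10 0 0 1;-26 32 0 0 1;-45 55 0 0 1;-64 78 0 0 1;-83 101 0 0 1;-102 124 0 0 1;-121 148 0 0 1;-140 171 0 0 1;-159 194 0 0 1;-178 217 0 0 1;-197 240 0 0 1;-216 264 0 0 1;-235 287 0 0 1;-254 310 0 0 1;-272 332 0 0 1;-286 349 0 0 1;-296 361 0 0 1;-300 366 0 0 1;-300 366 0 0 1;-300 366 0 0 1"
}}

```text
time_s: 11.6
tool_pos: [0.6102, 0.1827, 0.2371]
ee_rot: [-0.235, 0.972, 0.001, -0.001]
ft_force: [0.0, -0.3, -0.0]
grip_width: 0.999
```

```bash
python3 go.py .6105 .1835 .056
python3 - <<'E'
from station import optics
import cv2
from h import *
p=optics.snapshot('wrist');cv2.imwrite('pics/w7.png',p['frame'][:,:,::-1])
X=cloud(p).reshape(-1,3);X=X[~np.isnan(X[:,0])]
x,y=.6105,.1835
for _ in range(3):
    P=X[(np.hypot(X[:,0]-x,X[:,1]-y)<.04)&(X[:,2]>.083)&(X[:,2]<.11)];o=circ(P);x,y=o[:2];print(np.round(o,4))
E
```

```text
t 11.6 pos [0.6102 0.1827 0.2371] jaw deg 117.1 grip 0.999 F [ 0.  -0.3 -0. ] q [ 0.6   0.29 -0.06 -0.   -1.22 -1.69]
shift mm [ -0.8   0.3 181.1]
[6.119e-01 1.861e-01 2.850e-02 8.820e+02]
[6.119e-01 1.861e-01 2.850e-02 8.820e+02]
[6.119e-01 1.861e-01 2.850e-02 8.820e+02]
```

View pics/w7.png

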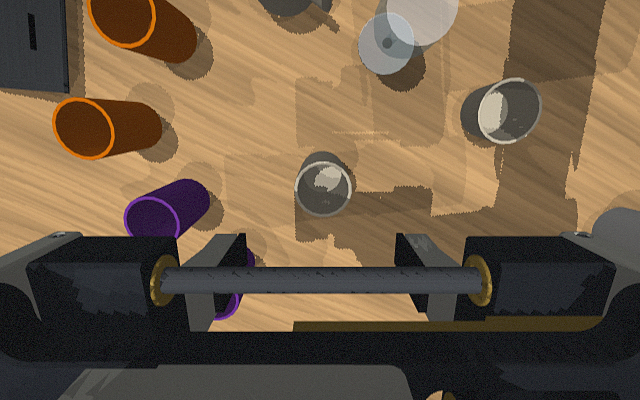

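Beaker B is at (323,185) in the wrist view, centred between the fingers.

Emit:
{"api": "move_arm", "payload": {
  "increments": "-1 1 15 0 1;-1 1 30 0 1;-1 1 45 0 1;-1 1 60 0 1;-1 1 75 0 1;-1 1 90 0 1;-1 1 105 0 1;-1 1 120 0 1;-1 1 135 0 1;-1 1 150 0 1;-1 1 162 0 1;-1 1 172 0 1;-1 1 179 0 1;-1 1 179 0 1;-1 1 179 0 1"
}}

```text
time_s: 12.9
tool_pos: [0.6106, 0.1835, 0.0584]
ee_rot: [-0.234, 0.972, 0.001, -0.0]
ft_force: [0.1, -0.2, 1.0]
grip_width: 1.003
```

Emit:
{"api": "move_arm", "payload": {
  "increments": "0 0 0 0 0.8;0 0 0 0 0.76;0 0 0 0 0.7;0 0 0 0 0.6;0 0 0 0 0.5;0 0 0 0 0.5;0 0 0 0 0.5;0 0 0 0 0.5"
}}

```text
time_s: 13.57
tool_pos: [0.6108, 0.1839, 0.0588]
ee_rot: [-0.234, 0.972, 0.001, -0.0]
ft_force: [-0.5, 1.5, 3.3]
grip_width: 0.697
```

Emit:
{"api": "move_arm", "payload": {
  "increments": "0 0 -5 0 0.5;0 0 -12 0 0.5;0 0 -24 0 0.5;0 0 -36 0 0.5;0 0 -50 0 0.5;0 0 -65 0 0.5;0 0 -80 0 0.5;0 0 -95 0 0.5;0 0 -110 0 0.5;0 0 -125 0 0.5;0 0 -140 0 0.5;0 0 -155 0 0.5;0 0 -168 0 0.5;0 0 -175 0 0.5;0 0 -175 0 0.5;0 0 -175 0 0.5"
}}

```text
time_s: 14.9
tool_pos: [0.6108, 0.1837, 0.2342]
ee_rot: [-0.234, 0.972, 0.001, 0.0]
ft_force: [-0.2, -0.3, -3.4]
grip_width: 0.698
```

```bash
python3 go.py .613 -.252 .233; python3 look.py 8 .19 .225 .611 .184
```

```text
t 14.9 pos [0.6108 0.1837 0.2342] jaw deg 117.1 grip 0.698 F [-0.2 -0.3 -3.4] q [ 0.6   0.29 -0.06 -0.   -1.21 -1.69]
shift mm [ 196.4 -388.9    0.4]
scene circle [6.100e-01 1.829e-01 2.960e-02 3.150e+02] deck frame 0.1742 0.4178 z [0.19  0.224]
side circle [6.112e-01 1.837e-01 2.940e-02 3.800e+02] deck frame 0.1757 0.4182 z [0.191 0.224]
```

View pics/side8.png

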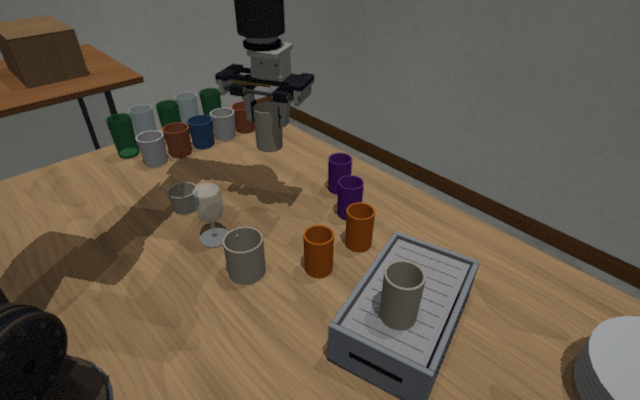

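Beaker B is held upright at about (268,125). Its measured centre matches the TCP. Carrying it to the far slot.

Emit:
{"api": "move_arm", "payload": {
  "increments": "4 -8 0 0 0.5;12 -23 0 0 0.5;23 -46 0 0 0.5;35 -70 0 0 0.5;47 -94 0 0 0.5;60 -118 0 0 0.5;72 -143 0 0 0.5;85 -168 0 0 0.5;97 -192 0 0 0.5;110 -217 0 0 0.5;122 -242 0 0 0.5;134 -266 0 0 0.5;147 -291 0 0 0.5;159 -315 0 0 0.5;171 -338 0 0 0.5;181 -358 0 0 0.5;189 -374 0 0 0.5;194 -384 0 0 0.5;196 -389 0 0 0.5;196 -389 0 0 0.5"
}}

```text
time_s: 16.67
tool_pos: [0.6124, -0.2534, 0.232]
ee_rot: [-0.233, 0.972, 0.001, -0.001]
ft_force: [-0.1, -0.6, -3.2]
grip_width: 0.696
```

```bash
python3 go.py .613 -.252 .148; python3 look.py 9 .19 .225 .613 -.252
```

```text
t 16.6667 pos [ 0.6124 -0.2534  0.232 ] jaw deg 117.0 grip 0.696 F [-0.1 -0.6 -3.2] q [-0.1   0.34 -0.01 -0.   -1.23 -1.  ]
shift mm [-1.3  0.8 84. ]
scene circle [ 6.137e-01 -2.541e-01  2.820e-02  4.650e+02] deck frame 0.0552 -0.0027 z [0.191 0.224]
side circle [ 6.134e-01 -2.517e-01  2.970e-02  6.320e+02] deck frame 0.0555 -0.0003 z [0.191 0.224]
```

View pics/scene9.png

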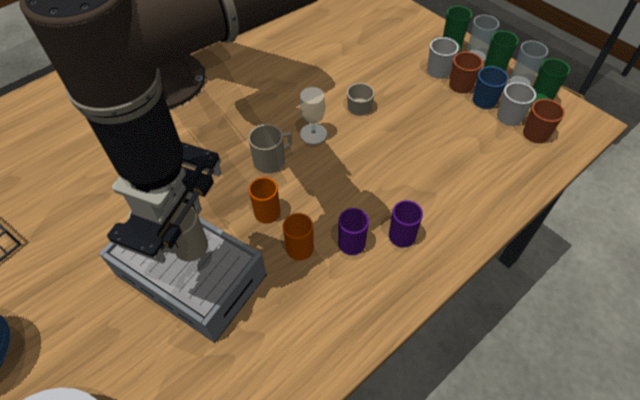

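B is at (+55, -1.5) mm in the deck frame. Its base is about 85 mm above the sunken deck, and the deck should sink about 13 mm more under it.

Emit:
{"api": "move_arm", "payload": {
  "increments": "0 0 10 0 0.5;0 0 22 0 0.5;0 0 34 0 0.5;0 0 46 0 0.5;0 0 58 0 0.5;0 0 68 0 0.5;0 0 74 0 0.5;0 0 78 0 0.5;0 0 81 0 0.5;0 0 83 0 0.5;0 0 85 0 0.5;0 0 87 0 0.5;0 0 89 0 0.5;0 0 91 0 0.5;0 0 93 0 0.5;0 0 95 0 0.5;0 0 97 0 0.5;0 0 97 0 0.5;0 0 97 0 0.5;0 0 97 0 0.5"
}}

```text
time_s: 18.43
tool_pos: [0.6129, -0.2518, 0.1356]
ee_rot: [-0.234, 0.972, 0.001, -0.001]
ft_force: [-0.1, -0.4, -0.9]
grip_width: 0.697
```

```bash
python3 go.py .613 -.252 .134; python3 look.py 10 .14 .18 .613 -.252
```

```text
t 18.4333 pos [ 0.6129 -0.2518  0.1356] jaw deg 117.1 grip 0.697 F [-0.1 -0.4 -0.9] q [-0.1   0.41 -0.13 -0.   -1.03 -1.  ]
shift mm [-0.  -0.3  1.6]
scene circle [ 6.145e-01 -2.524e-01  2.840e-02  3.350e+02] deck frame 0.0564 -0.0012 z [0.14  0.175]
side circle [ 6.125e-01 -2.525e-01  2.880e-02  1.074e+03] deck frame 0.0545 -0.0008 z [0.141 0.176]
```

View pics/side10.png

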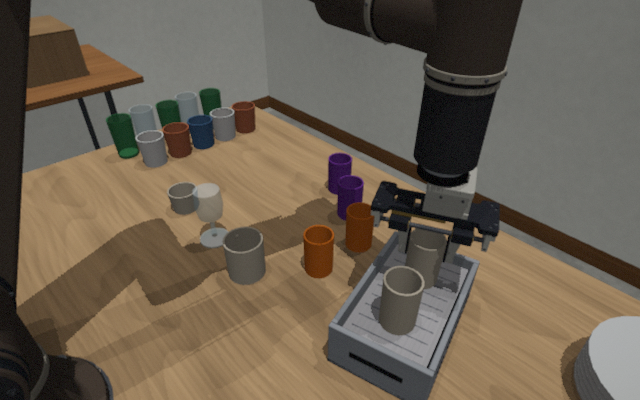

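The gripper still carries 0.9 N, so I'll go 3.5 mm lower, then release and rise.

Emit:
{"api": "move_arm", "payload": {
  "increments": "0 0 1 0 0.5;0 0 2 0 0.5;0 0 3 0 0.5;0 0 3.5 0 0.5;0 0 3.5 0 0.5;0 0 3.5 0 0.74;0 0 3.5 0 0.8;0 0 3.5 0 0.9;0 0 3.5 0 1;0 0 3.5 0 1;0 0 3.5 0 1;0 0 3.5 0 1;0 0 3.5 0 1"
}}

```text
time_s: 19.62
tool_pos: [0.6128, -0.2518, 0.1321]
ee_rot: [-0.234, 0.972, 0.001, -0.001]
ft_force: [1.1, 0.7, -0.4]
grip_width: 1.001
```

Emit:
{"api": "move_arm", "payload": {
  "increments": "0 0 -6 0 1;0 0 -15 0 1;0 0 -28 0 1;0 0 -44 0 1;0 0 -60 0 1;0 0 -76 0 1;0 0 -90 0 1;0 0 -105 0 1;0 0 -115 0 1;0 0 -115 0 1;0 0 -115 0 1;0 0 -115 0 1"
}}

```text
time_s: 20.62
tool_pos: [0.6126, -0.2517, 0.2463]
ee_rot: [-0.234, 0.972, 0.001, -0.001]
ft_force: [-0.3, 0.7, -0.8]
grip_width: 1.0
```

```bash
python3 go.py .613 -.252 .134; python3 look.py 11 .14 .18 .613 -.252;python3 look.py 12 .14 .18 .507 -.282
python3 - <<'E'
import pickle,cv2
from h import *
from station import optics
d=pickle.load(open('d0.pkl','rb'))
G=dict(mug=(.429,.042,.046,.083,.1),gob=(.436,.177,.04,.1,.15),short=(.4445,.332,.045,.043,.065))
for n in ['scene','side']:
  for lab,p in (('start',d[n]),('now',optics.snapshot(n))):
    X=cloud(p).reshape(-1,3);X=X[~np.isnan(X[:,0])]
    for k,(x,y,r,a,b) in G.items():
        P=X[(np.hypot(X[:,0]-x,X[:,1]-y)<r)&(X[:,2]>a)&(X[:,2]<b)]
        print(n,lab,k,np.round(circ(P)[:3],4) if len(P)>20 else 'hidden')
    P=X[(np.hypot(X[:,0]-.56,X[:,1]+.267)<.02)];print('deck z',np.median(P[:,2]).round(4))
E
```

```text
t 20.6167 pos [ 0.6126 -0.2517  0.2463] jaw deg 117.1 grip 1.0 F [-0.3  0.7 -0.8] q [-0.1   0.33  0.01 -0.   -1.26 -1.  ]
shift mm [ -0.4  -0.7 112.3]
scene circle [ 6.137e-01 -2.522e-01  2.870e-02  7.560e+02] deck frame 0.0557 -0.0009 z [0.141 0.172]
side circle [ 6.121e-01 -2.516e-01  2.870e-02  1.048e+03] deck frame 0.0543 0.0002 z [0.141 0.172]
scene circle [ 5.144e-01 -2.705e-01  1.480e-02  1.500e+01] deck frame -0.0448 0.0094 z [0.142 0.164]
side circle [ 5.060e-01 -2.835e-01  2.870e-02  1.251e+03] deck frame -0.0565 -0.0007 z [0.141 0.172]
scene start mug [0.4286 0.0415 0.0378]
scene start gob [0.4378 0.1769 0.0249]
scene start short [0.4441 0.3317 0.0334]
deck z 0.1011
scene now mug [0.4288 0.0413 0.0378]
scene now gob [0.4374 0.1769 0.0252]
scene now short [0.4445 0.3319 0.033 ]
deck z 0.0756
side start mug [0.429  0.0423 0.0377]
side start gob [0.434  0.177  0.0249]
side start short [0.4449 0.3333 0.0333]
deck z 0.1014
side now mug [0.429  0.0422 0.0376]
side now gob [0.434  0.1775 0.0254]
side now short [0.445  0.3332 0.0332]
deck z 0.4963
```

View pics/scene12.png

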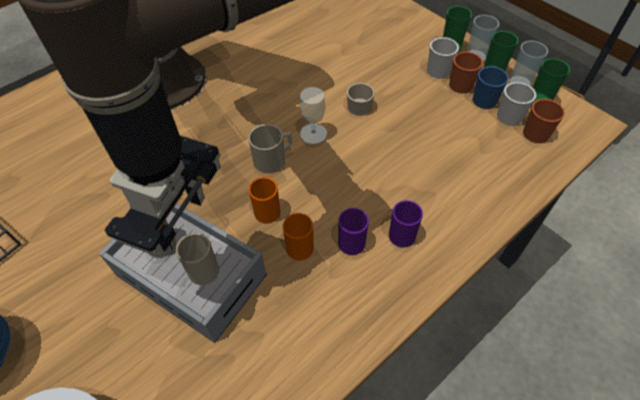

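View pics/side12.png

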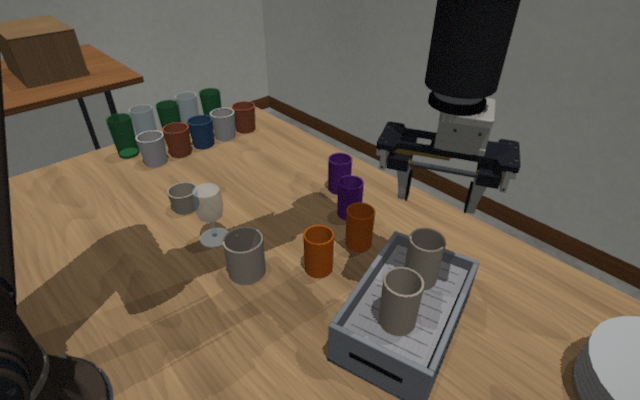

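Both beakers stand upright in the side view, at (402,300) and (426,258). The deck has sunk about 25 mm and the gripper is clear, so I'm handing in.

```bash
python3 -c "
from station import workorder
print(workorder.job_done())"
```

```text
the job is handed in; nothing more can be done
None
```

I put both off-white beakers on the lift one after the other, lowered each until the platform carried its weight, let go, and handed the job in after about 21 s.

**Beakers:** the last pictures show both upright on the platform, about 56 mm to one side and 55 mm to the other of its centre along x, and within about 1 mm along y.

**Platform:** it has sunk about 25 mm, within the 15–32 mm allowed.

**Bystanders:** the mug, short cup and stemmed glass measure within 1 mm of where they started.

**Gripper:** it is open, about 75 mm above the beaker rims, and touches nothing.

**Checks that failed or disagreed:**
- At the end the arm blocked the scene camera's view of the first beaker, so its final position comes from the side camera alone. Its earlier scene-view fix, before the second beaker went on, agreed within about 2 mm.
- The side view could not read the platform height, because the arm was in the way. The sunk depth comes from the scene view, and the rim heights in the side view fit it.
- On the first descent the tool ended about 5 mm off its target, so I corrected for that when placing the first beaker.

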